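# Switch off the drying fan and pair up the painted shoes

### The arm

A 6-joint arm with a two-finger parallel gripper is mounted at the origin on the work surface. World frame = base frame: x ahead of the robot, y to its left, z up, the work surface at z = 0. Lengths are in m, angles in rad, forces in N, time in s.
With the tool pointing down it reaches from about 0.35 to 0.975 m from the base axis. Payload 7.1 kg.
Tool frame: the origin (TCP) lies on the centre line of the jaws, within the pads' length; the fingertips stand ctrl.tcp_to_tips ahead of it and the grasp point (between the pads) lies 6 mm ahead of it (ctrl.tcp_to_tips is the distance from the TCP to the fingertips, in m); z points along the fingers, y is the line along which they close (so a half turn about z gives the same grasp; the last joint's range is limited). The gripper opens to 88 mm and grips with 3 to 60 N. Pads are 20 mm wide; open, the fingers measure 115 mm over their backs; the gripper's body (75 mm by 178 mm) begins 61 mm behind the grasp point.
Start: joints at [1.29, 0.423, 1.63, -0, 1.089, -0.019], TCP at [0.162, 0.604, 0.248] pointing down, gripper open.
Joint ranges: [-3, 3], [-0.9, 2.11], [0.09, 2.58], [-1.31, 4.45], [0.11, 2.69], [-2.54, 2.54]. Speed limits (rad/s): [2.39, 2.39, 3.01, 3.14, 3.14, 3.14].

### API

Orientations are given as a unit quaternion [x, y, z, w].
In Python, from station import ctrl, read_camera, camera_model gives the robot as it stands. The module is installed in compiled form; this text tells all that it offers. Calls block until the motion is done:
- ctrl.move_ptp(position, orientation): joint-space move of the TCP to a pose.
- ctrl.servo_line(position, attitude=None, v=0.15, threshold=None): straight line of the TCP; attitude=None keeps the orientation; v is the mean speed in m/s. With threshold (N) it stops when the force on the tool has changed by that much, and returns True; else False.
- ctrl.movej(angles): joint-space move.
- ctrl.set_gripper(opening, newtons=None): finger opening in m; newtons is the grip in N (None keeps the last); returns when the fingers have stopped.
- ctrl.pause(seconds).
- ctrl.inverse_kinematics(position, orientation): joint angles nearest the present ones, or None.
- ctrl.get_state(): the state.
- read_camera(name): name is "scene" or "top"; returns the picture (384x512x3 uint8, red, green, blue); there is no depth.
- camera_model(name): a dict with "fx", "fy", "cx", "cy" (pixels), "rvec" (rotation vector, rad) and "tvec" (3), from world to camera coordinates, as OpenCV has them. Camera axes: x right, y down, z forward; pixel columns grow to the right and rows downward; lengths in m; the calibration is good to about 2 mm. A picture is of the moment at which its call begins. camera_model takes no time and is no camera call.
A pose or a line that the arm cannot do raises ctrl.IKError and nothing moves.
- ctrl.job_done(): hands the job in; it is judged then, once.
The state is a dict: "time": time; "q": joint angles; "qd": joint speeds; "tau": joint torques, N m; "ee_pos": TCP position; "ee_rot": TCP orientation; "contact_force": force on the tool from outside, world axes, zero at the start; "torque": the same for the moment, N m; "gripper_width": finger opening in m; "grasp_force": force on a finger pad.
Only numpy, scipy, OpenCV 4.12 (cv2) and the standard library are available. Lean on these libraries where they do the work, as an engineer would, in place of code of your own. Each camera call takes 0.05 s, during which the arm holds its last target. There are 200 camera calls.

### The job

The painted toddler shoes are dry: first turn the drying fan's timer knob anticlockwise all the way back to its zero stop, and only then pair up the shoes on the drying board. Carry each loose red, yellow and blue right shoe to the left shoe of its own colour and set it down, without dropping it, upright on the board on its mate's right-hand side, level with it, toes pointing the same way and about two fingers' width between the soles. Leave the left shoes, the odd green shoe, the paints and the brushes where they are.

Things in the scene. Friction and masses are not known exactly. Their poses are not given: they have to be found in the camera images.
- board: Fixed flat grey drying board, 140 (its x) x 500 (its y) x 12 mm, two thin black lines across it dividing it into three bays. Origin: centre of its underside, on the table; its top is 12 mm up. Three left shoes stand on it in a row along its y, toes roughly along its +x (away from the robot), 165 mm apart; to the right (-y) of each is free room for its mate.
- timer (a joint): Angle of the fan's timer knob, rad: 0 at the zero stop (a hard stop, the white pointer line on the knob at the red mark on the fan's robot-facing side); grows clockwise seen from above, up to 3.8. Starts between 0.7 and 1.3. Turn it anticlockwise (seen from above) to reach zero; it stays where left (stiff, 0.04 N m).
- timer_grip (a point): Point on the timer knob's vertical axis, 112 mm above the table, at the height to grip. The knob is a black bar 14 mm thick, 42 mm long, standing on a 44 mm disc; bar from 89 to 119 mm above the table. The point's frame turns with the knob: its x axis runs along the bar, the pointer end is at -x.
- fan: Fixed grey drying fan box, 120 x 120 x 75 mm, round grille towards the board, timer knob in the middle of its top. Origin: centre of its underside on the table. Its -x side (roughly facing the robot) carries the red zero mark.
- red_right: Loose right shoe, white toddler's sneaker with red toe cap, heel and tongue, standing on the table; 118 (x, toe at +x) x 46 (y) x 62 mm high. Origin: centre of the sole's underside. The ankle collar, 40 mm wide across y with flat upright sides, spans x = -53 to -3 mm and z = 13 to 57 mm (hollow); grip it across y at x = -28 mm. About 90 g.
- yellow_right: Loose right shoe, white toddler's sneaker with yellow toe cap, heel and tongue, standing on the table; 118 (x, toe at +x) x 46 (y) x 62 mm high. Origin: centre of the sole's underside. The ankle collar, 40 mm wide across y with flat upright sides, spans x = -53 to -3 mm and z = 13 to 57 mm (hollow); grip it across y at x = -28 mm. About 90 g.
- blue_right: Loose right shoe, white toddler's sneaker with blue toe cap, heel and tongue, standing on the table; 118 (x, toe at +x) x 46 (y) x 62 mm high. Origin: centre of the sole's underside. The ankle collar, 40 mm wide across y with flat upright sides, spans x = -53 to -3 mm and z = 13 to 57 mm (hollow); grip it across y at x = -28 mm. About 90 g.
- red_left: Left shoe of the red pair, standing on the board; same build and frame as red_right (mirrored). Its right-hand side is its -y.
- yellow_left: Left shoe of the yellow pair, standing on the board; same build and frame as yellow_right (mirrored). Its right-hand side is its -y.
- blue_left: Left shoe of the blue pair, standing on the board; same build and frame as blue_right (mirrored). Its right-hand side is its -y.
- green_odd: An odd green shoe without a mate, same build, standing on the table: to be left alone.
- orange_paint: Paint bottle with orange label, 32 mm diameter, 70 mm tall, origin under its centre. Leave alone.
- white_paint: Paint bottle with white label, 32 mm diameter, 70 mm tall, origin under its centre. Leave alone.
- pink_paint: Pink paint jar with black cap, 44 mm diameter, 60 mm tall, origin under its centre. Leave alone.
- brush: Brush with wooden handle and broad flat head, lying on the table, 160 mm long, 20 mm thick, origin at mid-length. Leave alone.
- brush_pot: White pot of brushes behind the board, 66 mm diameter, pot 90 mm tall, brushes up to 172 mm. Leave alone.

How it is judged:
By the outcome, as a careful person would: the job done as asked, in the order asked, and still so for the second after the job is handed in, with the robot touching nothing.
It also fails if it takes over 72 s, if anything falls off the work surface, if the arm or the gripper's body presses on something with over 40 N, if the wrist force passes 120 N, or if a joint passes its speed limit or range.

## Working session

There is one attempt and no reset: what is moved stays moved. The work goes in short steps, each a Python script; the robot and the scene stay as the last script left them, time stands still between calls to the robot, and variables do not carry over. Pictures are saved under pics/ and viewed, at most 10 in all, crops included, and the job is handed in when it is done.

```bash
mkdir -p pics
python3 - <<'E'
from station import ctrl, read_camera, camera_model
import cv2
for n in("top","scene"):
    im=read_camera(n)[:,:,::-1]
    cv2.imwrite(f"pics/{n}0_raw.png",im)
    cv2.imwrite(f"pics/{n}0.png",cv2.resize(im,(800,600),interpolation=cv2.INTER_CUBIC))
    print(camera_model(n))
print(ctrl.tcp_to_tips,ctrl.get_state())
E
```

```text
{'fx': 449.25675470444753, 'fy': 449.25675470444753, 'cx': 255.18891133342032, 'cy': 195.8158095753416, 'rvec': array([ 2.16889968, -2.16719712,  0.08177462]), 'tvec': array([-0.00336328,  0.57016115,  1.32499454])}
{'fx': 425.0906707748662, 'fy': 425.0906707748662, 'cx': 259.76131168116007, 'cy': 195.22744163631822, 'rvec': array([ 1.92041695,  1.04503698, -0.59904781]), 'tvec': array([-0.26252434, -0.15443637,  1.66080057])}
0.025 {'time': 0.1, 'q': array([ 1.28998690e+00,  4.23764707e-01,  1.63057421e+00,  2.07060144e-05,
        1.08859657e+00, -1.90019926e-02]), 'qd': array([ 0.00210065, -0.00133555, -0.0016189 ,  0.00181973, -0.00014974,
       -0.00106991]), 'tau': array([-8.11989639e-05, -5.45613027e+01, -2.74323857e+01,  6.44806330e-02,
        1.87709054e-02, -5.09659174e-05]), 'ee_pos': array([0.16161387, 0.6032794 , 0.2469947 ]), 'ee_rot': array([ 1.30534918e-01,  9.91443485e-01, -6.62515891e-04, -1.09338888e-04]), 'contact_force': array([-0.3218303 , -0.57532111, -0.01415239]), 'torque': array([ 0.05594681, -0.01108236,  0.03776757]), 'grasp_force': 0.0, 'gripper_width': 0.08781044974116163}
```

View pics/top0.png

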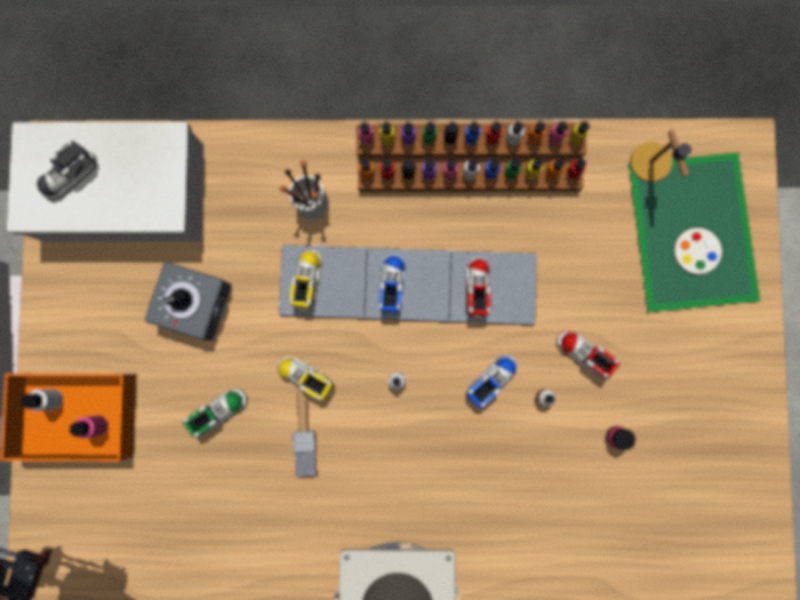

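View pics/scene0.png

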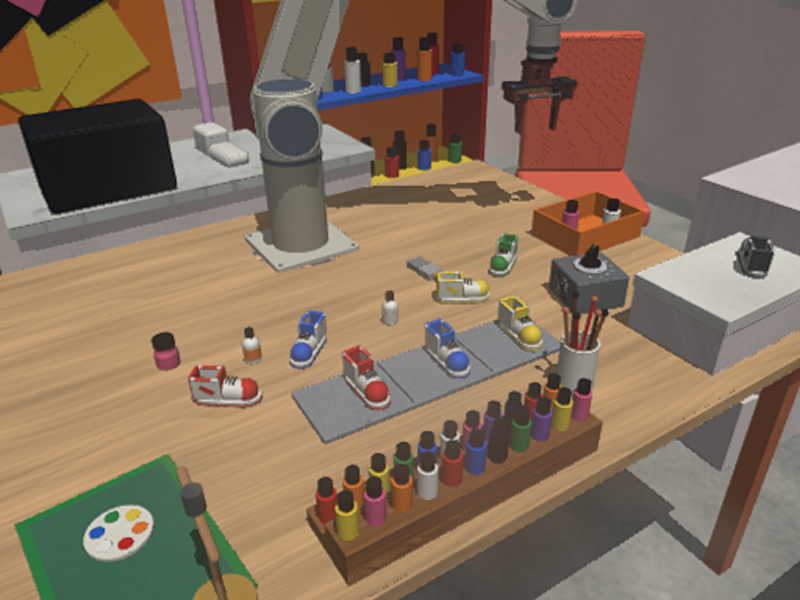

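```bash
cat > crop.py <<'E'
import cv2,numpy as np
def panel(im,cx,cy,w,h,z):
    x0,y0=int(cx-w//2),int(cy-h//2)
    c=cv2.resize(im[y0:y0+h,x0:x0+w],None,fx=z,fy=z,interpolation=cv2.INTER_CUBIC)
    for k in range(x0,x0+w):
        if k%10==0:
            X=int((k-x0+.5)*z); cv2.line(c,(X,0),(X,8),(0,0,0),1); cv2.putText(c,str(k),(X-10,20),0,.35,(0,0,0),1)
    for k in range(y0,y0+h):
        if k%10==0:
            Y=int((k-y0+.5)*z); cv2.line(c,(0,Y),(8,Y),(0,0,0),1); cv2.putText(c,str(k),(10,Y+4),0,.35,(0,0,0),1)
    return c
E
python3 - <<'E'
import cv2,numpy as np
from crop import panel
im=cv2.imread("pics/top0_raw.png")
P=[panel(im,x/1.5625,y/1.5625,44,48,6) for x,y in[(306,278),(392,284),(479,287),(305,380),(492,383),(588,357)]]
cv2.imwrite("pics/a.png",np.vstack([np.hstack(P[:3]),np.hstack(P[3:])]))
s=cv2.imread("pics/scene0_raw.png")
cv2.imwrite("pics/b.png",np.hstack([panel(im,188/1.5625,300/1.5625,60,66,6),panel(s,590/1.5625,275/1.5625,60,66,6)]))
E
```

```text
(no output)
```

View pics/a.png

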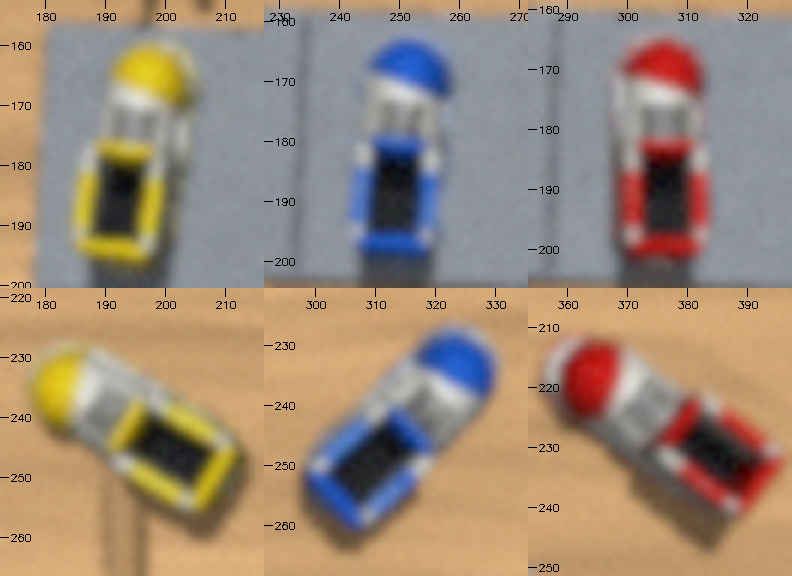

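View pics/b.png

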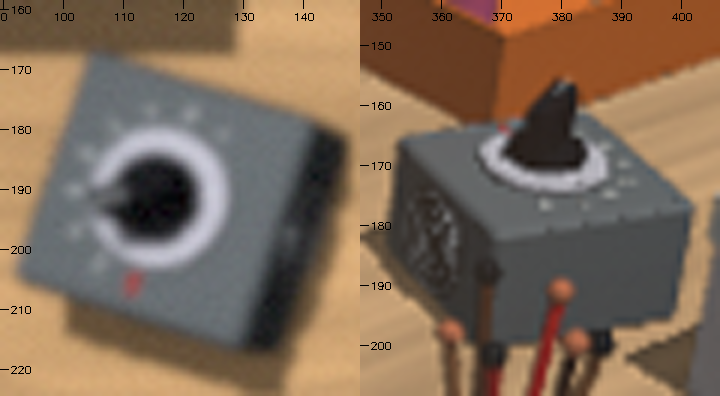

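The crops show the collar rims and toes of the six shoes. In the knob crop, the white pointer is at the image left (~105,191) and the red mark at the lower left (~112,206). Next I'll fit poses from the corner pixels and overlay them.

```bash
cat > est.py <<'E'
import numpy as np,cv2,json
from scipy.optimize import least_squares
from station import camera_model
M=camera_model("top")
def proj(P,m=M):
    K=np.array([[m["fx"],0,m["cx"]],[0,m["fy"],m["cy"]],[0,0,1.]])
    return cv2.projectPoints(np.asarray(P,float),m["rvec"],m["tvec"],K,None)[0][:,0]
def ray(uv,z,m=M):
    R=cv2.Rodrigues(m["rvec"])[0]; c=-R.T@m["tvec"]
    d=R.T@np.array([(uv[0]-m["cx"])/m["fx"],(uv[1]-m["cy"])/m["fy"],1]); return c+d*(z-c[2])/d[2]
def world(p,L):
    c,s=np.cos(p[2]),np.sin(p[2]); L=np.asarray(L,float)
    return np.c_[p[0]+c*L[:,0]-s*L[:,1],p[1]+s*L[:,0]+c*L[:,1],L[:,2]]
def fit(uv,L,x0):
    return least_squares(lambda p:(proj(world(p,L))-uv).ravel(),x0)
E
cat > run1.py <<'E'
from est import *
from crop import panel
vc=dict(YL=(306,278),BL=(392,284),RL=(479,287),YR=(305,380),BR=(492,383),RR=(588,357))
off=dict(YL=(0,0),BL=(264,0),RL=(528,0),YR=(0,288),BR=(264,288),RR=(528,288))
pts=dict(YL=[(85,147),(162,148),(74,250),(153,261)],BL=[(358,146),(437,147),(353,250),(435,254)],RL=[(622,147),(706,147),(620,252),(708,252)],
YR=[(112,465),(155,393),(198,512),(240,452)],BR=[(393,403),(437,452),(307,465),(365,530)],RR=[(657,458),(703,390),(740,517),(783,450)])
yaw0=dict(YL=0,BL=0,RL=0,YR=1,BR=-.8,RR=1)
im=cv2.imread("pics/top0_raw.png");out={};Z=12;panels=[]
def cont(uv,cx,cy,w,h): return None
for k in pts:
    h=.012 if k[1]=="L" else 0
    x0,y0=[int(vc[k][i]/1.5625-(22,24)[i]) for i in(0,1)]
    uv=np.array([((a-off[k][0])/6-.5+x0,(b-off[k][1])/6-.5+y0) for a,b in pts[k]])
    L=[(-.003,.02,h+.057),(-.003,-.02,h+.057),(-.053,.02,h+.057),(-.053,-.02,h+.057)]
    c=ray(uv.mean(0),h+.057)
    f=fit(uv,L,[c[0],c[1],yaw0[k]]); out[k]=f.x.tolist()
    print(k,np.round(f.x,4),"deg",round(np.degrees(f.x[2]),1),"res",np.round(f.fun,1))
    big=cv2.resize(im[y0:y0+48,x0:x0+44],None,fx=6,fy=6,interpolation=cv2.INTER_CUBIC)
    d=lambda P,c:cv2.polylines(big,[np.int32((proj(world(f.x,P))-[x0,y0]+.5)*6)],True,c,1)
    for z,col in((.057,(0,255,0)),(.013,(255,0,255))):d([L_[:2]+(h+z,) for L_ in (L[0],L[1],L[3],L[2])],col)
    d([(.059,.0,h),(.05,.018,h),(.03,.023,h),(-.045,.023,h),(-.059,.01,h),(-.059,-.01,h),(-.045,-.023,h),(.03,-.023,h),(.05,-.018,h)],(0,255,255))
    panels.append(big)
cv2.imwrite("pics/ov.png",np.vstack([np.hstack(panels[:3]),np.hstack(panels[3:])]))
fu=np.array([(a/6-.5+90,b/6-.5+159) for a,b in[(93,52),(320,125),(245,350),(18,278)]])
F=[(.06,.06,.075),(.06,-.06,.075),(-.06,-.06,.075),(-.06,.06,.075)]
f=fit(fu,F,[.5,.35,-.3]);print("fan",f.x,np.round(f.fun,1));out["fan"]=f.x.tolist()
t=ray((100/6-.5+90,195/6-.5+159),.117);d=t[:2]-f.x[:2]
kd=np.arctan2(d[1],d[0])-np.pi;print("tip",t,np.hypot(*d),"timer",(f.x[2]-kd+np.pi)%(2*np.pi)-np.pi)
bo=fit(np.array([(282,246),(536,254),(534,323),(279,316)])/1.5625-.18,[(.07,.25,.012),(.07,-.25,.012),(-.07,-.25,.012),(-.07,.25,.012)],[.5,0,0]);print("board",bo.x,np.round(bo.fun,1))
out["knob"]=[f.x[0],f.x[1],kd];json.dump(out,open("poses.json","w"))
for n,h in dict(orange=(545,398),white=(397,381)).items(): print(n,ray(np.array(h)/1.5625,.07))
print("pink",ray(np.array((622,438))/1.5625,.06),"green",ray(np.array((216,413))/1.5625,.05),"pot",ray(np.array((307,195))/1.5625,.09))
E
python3 run1.py
```

```text
YL [ 0.6227  0.1782 -0.0785] deg -4.5 res [-0.4  0.1  0.3  1.  -0.2 -0.1  0.3 -0.9]
BL [ 0.6121  0.0123 -0.0308] deg -1.8 res [-0.3  0.1  0.3  0.4 -0.  -0.1  0.  -0.4]
RL [ 0.6062 -0.1519 -0.0054] deg -0.3 res [ 0.1  0.2 -0.2  0.2  0.5 -0.2 -0.4 -0.2]
YR [0.4341 0.1755 1.0166] deg 58.2 res [-0.2 -0.3 -0.  -0.  -0.1  1.   0.3 -0.7]
BR [ 0.4293 -0.1838 -0.848 ] deg -48.6 res [-1.1 -1.   0.8  1.2  0.4  0.1 -0.1 -0.3]
RR [ 0.4808 -0.3595  0.9483] deg 54.3 res [-0.4 -0.2 -0.3 -0.   0.   0.1  0.7  0. ]
fan [ 0.57696751  0.3969189  -0.30044033] [-0.  -0.7  0.8 -0.9  0.2  0.9 -0.9  0.7]
tip [0.57548543 0.41592459 0.117     ] 0.019063392081148184 timer 1.1925329046218387
board [ 0.61386515 -0.01886396 -0.03039044] [-0.5 -0.4  0.3 -0.8  0.9  0.9 -0.7  0.3]
orange [ 0.39674923 -0.27202813  0.07      ]
white [ 0.42728409 -0.00058855  0.07      ]
pink [ 0.32379466 -0.4135772   0.06      ] green [0.36684576 0.33835125 0.05      ] pot [0.77185042 0.16730351 0.09      ]
```

View pics/ov.png

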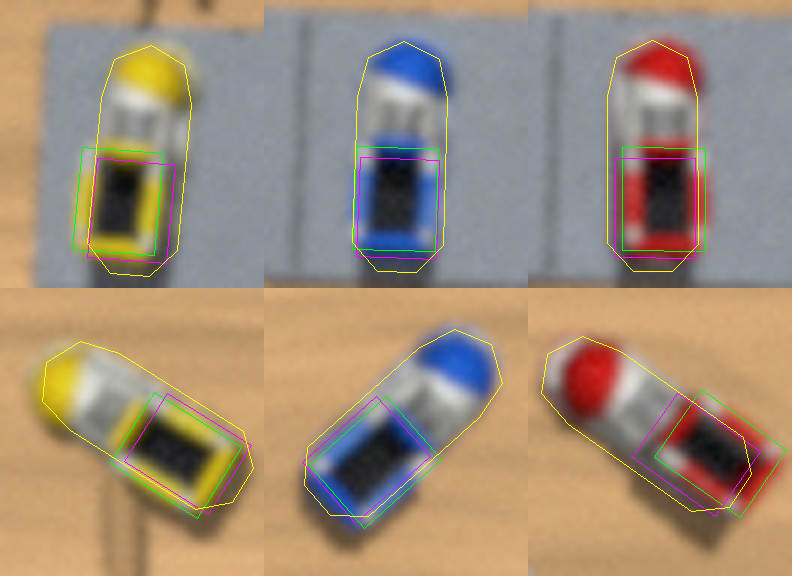

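The overlay shows positions within a few mm, but the yaw of the toes is off by a few degrees. I'll refine it with colour blobs: toe cap, rim and the dark hole.

```bash
cat > run2.py <<'E'
from est import *
import sys
im=cv2.imread(sys.argv[1] if len(sys.argv)>1 else "pics/top0_raw.png")
P=json.load(open("poses.json"));S=4
big=cv2.resize(im,None,fx=S,fy=S,interpolation=cv2.INTER_CUBIC)
hsv=cv2.cvtColor(big,cv2.COLOR_BGR2HSV).astype(int);H,Sa,V=[hsv[...,i] for i in range(3)]
col=dict(Y=(abs(H-27)<5)&(Sa>165)&(V>110),B=(abs(H-110)<9)&(Sa>130)&(V>70),R=((H<5)|(H>173))&(Sa>150)&(V>80))
def cen(m,z):
    y,x=np.nonzero(m); return ray(((x.mean()+.5)/S-.5,(y.mean()+.5)/S-.5),z)
def near(p,L,r):
    c=(proj(world(p,[L]))[0]+.5)*S; yy,xx=np.mgrid[:big.shape[0],:big.shape[1]]
    return (xx-c[0])**2+(yy-c[1])**2<(r*S)**2
res={}
for k in["YL","BL","RL","YR","BR","RR"]:
    p=P[k];h=.012 if k[1]=="L" else 0
    toe=col[k[0]]&near(p,(.043,0,h+.03),9)
    rim=col[k[0]]&near(p,(-.028,0,h+.057),13.5)
    hole=((V<75)&near(p,(-.028,0,h+.05),9)).astype(np.uint8)
    n,lab,st,_=cv2.connectedComponentsWithStats(hole);hole=lab==1+np.argmax(st[1:,4])
    y,x=np.nonzero(hole);Wp=np.array([ray((a/S-.4,b/S-.4),h+.055)[:2] for a,b in zip(x[::3],y[::3])])
    w,v=np.linalg.eigh(np.cov(Wp.T));a=v[:,1];ha=np.arctan2(a[1],a[0]);ha=p[2]+(ha-p[2]+np.pi/2)%np.pi-np.pi/2
    t,r,hc=cen(toe,h+.03),cen(rim,h+.05),cen(hole,h+.055)
    ta=np.arctan2(*(t-r)[1::-1])
    print(k,"fit",np.round(np.degrees(p[2]),1),"hole",round(np.degrees(ha),1),"toe",round(np.degrees(ta),1),"len",round(np.hypot(*(t-r)[:2]),4),"n",toe.sum(),rim.sum(),hole.sum(),"rim c",np.round(r[:2],4),"holec",np.round(hc[:2],4),"fitc",np.round(world(p,[(-.028,0,0)])[0,:2],4))
E
python3 run2.py
```

```text
YL fit -4.5 hole -8.0 toe -9.3 len 0.0739 n 849 1205 1066 rim c [0.589  0.1795] holec [0.5962 0.1805] fitc [0.5948 0.1804]
BL fit -1.8 hole -6.0 toe -6.9 len 0.0735 n 985 1727 1163 rim c [0.5809 0.0134] holec [0.5875 0.0136] fitc [0.5842 0.0132]
RL fit -0.3 hole 0.7 toe -4.1 len 0.0736 n 803 1484 1188 rim c [ 0.5745 -0.1517] holec [ 0.5808 -0.1532] fitc [ 0.5782 -0.1518]
YR fit 58.2 hole 61.1 toe 62.1 len 0.0762 n 863 1136 1102 rim c [0.4153 0.1486] holec [0.4218 0.1549] fitc [0.4194 0.1517]
BR fit -48.6 hole -47.5 toe -44.4 len 0.0714 n 992 1470 1186 rim c [ 0.4082 -0.1579] holec [ 0.4109 -0.1617] fitc [ 0.4108 -0.1628]
RR fit 54.3 hole 54.8 toe 55.4 len 0.0703 n 1242 1411 1084 rim c [ 0.4615 -0.3841] holec [ 0.4648 -0.3814] fitc [ 0.4645 -0.3823]
```

```bash
cat > arm.py <<'E'
import numpy as np
from station import ctrl,read_camera
from scipy.spatial.transform import Rotation as R
def down(yaw): return (R.from_euler("z",yaw)*R.from_euler("x",np.pi)).as_quat()
def at(xy,z): return [xy[0],xy[1],z+.006]     # z = height of grasp point
E
python3 - <<'E'
from arm import *; from est import ray
import json
print("knob c",ray((152/6-.5+90,195/6-.5+159),.115))
k=json.load(open("poses.json"))["knob"]
for h in(0,np.pi,-np.pi):
    for y in(k[2],k[2]+1.19): print(h,np.round(y,2),ctrl.inverse_kinematics(at(k[:2],.112),down(y+h)))
E
```

```text
knob c [0.57568699 0.39203405 0.115     ]
0 -1.49 None
0 -0.3 [ 5.85592655e-01  6.79103436e-01  1.52061317e+00 -4.44089210e-16
  9.41876051e-01  2.45936221e+00]
3.141592653589793 -1.49 [ 5.85592655e-01  6.79103436e-01  1.52061317e+00 -4.44089210e-16
  9.41876051e-01  5.07769559e-01]
3.141592653589793 -0.3 [ 0.58559265  0.67910344  1.52061317  0.          0.94187605 -0.68223044]
-3.141592653589793 -1.49 [ 5.85592655e-01  6.79103436e-01  1.52061317e+00 -4.44089210e-16
  9.41876051e-01  5.07769559e-01]
-3.141592653589793 -0.3 [ 0.58559265  0.67910344  1.52061317  0.          0.94187605 -0.68223044]
```

Run:
```python
from arm import *
import json
k=json.load(open("poses.json"))["knob"]; xy=[.5765,.3950]
ctrl.set_gripper(.045)
q=down(k[2]+np.pi)
ctrl.move_ptp(at(xy,.17),q)
print(ctrl.servo_line(at(xy,.112),v=.1,threshold=15))
ctrl.set_gripper(.0,30); s=ctrl.get_state();print(s["ee_pos"],s["gripper_width"],s["grasp_force"],s["contact_force"],s["time"])
j=s["q"].copy()
for i in range(18):
    j[5]-=.1 if i<10 else .05
    ctrl.movej(j); s=ctrl.get_state()
    print(round(j[5],2),round(s["q"][5],3),np.round(s["torque"],2),np.round(s["contact_force"],1),round(s["tau"][5],2))
    if i>6 and abs(s["torque"][2])>.5: break
print(s["time"])
import cv2
cv2.imwrite("pics/top1_raw.png",read_camera("top")[:,:,::-1])
```

```text
False
[0.5772696  0.39512212 0.11869605] 0.013892341143343666 29.913991391658783 [ 2.23876841 -1.50520322  2.77747753] 3.9583
0.41 0.408 [-0.19 -0.79  0.03] [ 4.7 -0.3 -1. ] -0.35
0.31 0.308 [-0.09 -1.07  0.01] [ 6.2 -0.3 -2.8] -0.22
0.21 0.208 [ 0.01 -1.34  0.01] [ 6.9  0.7 -3.8] -0.23
0.11 0.108 [ 0.17 -1.59 -0.03] [ 9.5  2.4 -4.8] -0.24
0.01 0.008 [ 0.27 -1.85  0.02] [10.8  2.1 -7.5] -0.25
-0.09 -0.092 [ 0.41 -2.07 -0.02] [13.1  3.2 -7.5] -0.25
-0.19 -0.192 [ 0.66 -2.31 -0.02] [14.3  5.8 -9.4] -0.26
-0.29 -0.292 [ 0.91 -2.46 -0.01] [ 14.8   5.5 -10.6] -0.27
-0.39 -0.392 [ 1.17 -2.66 -0.  ] [ 15.7   7.1 -11.5] -0.27
-0.49 -0.492 [ 1.42 -2.75 -0.11] [ 17.2   8.7 -13.7] -0.28
-0.54 -0.541 [ 1.58 -2.88 -0.08] [ 16.9   9.9 -13.6] -0.16
-0.59 -0.591 [ 1.79 -2.9  -0.04] [ 17.4  10.6 -13.5] -0.16
-0.64 -0.641 [ 1.94 -2.96 -0.07] [ 16.7  12.7 -15.9] -0.16
-0.69 -0.691 [ 2.03 -3.03 -0.33] [ 18.   12.3 -15.7] -0.41
-0.74 -0.74 [ 1.95 -3.16 -0.76] [ 19.2  11.9 -14.7] -0.85
7.7083
```

Run:
```python
from arm import *
import cv2
from crop import panel
ctrl.set_gripper(.045)
p=ctrl.get_state()["ee_pos"]; ctrl.servo_line([p[0],p[1],.2],v=.15)
q={}
ctrl.move_ptp(at([.4205,.155],.25),down(np.radians(60)+np.pi))
print(ctrl.get_state()["time"],ctrl.get_state()["q"])
im=read_camera("top")[:,:,::-1];cv2.imwrite("pics/top2_raw.png",im)
cv2.imwrite("pics/k2.png",panel(im,120,192,60,66,6))
for n,a,b in(("Y",60,-7),("B",-47,-4.5),("R",55,-1)):
  for h in(0,180):
    for xy,y in(([.45,.1],a),([.55,.0],b)):
        r=ctrl.inverse_kinematics(at(xy,.06),down(np.radians(y+h)));print(n,h,y,None if r is None else round(r[5],2))
```

```text
10.5 [ 3.26856048e-01  1.49312524e-01  1.99668667e+00  7.13443150e-05
  9.95700204e-01 -2.29044504e+00]
Y 0 60 0.72
Y 0 -7 1.67
Y 180 60 -2.43
Y 180 -7 -1.47
B 0 -47 None
B 0 -4.5 1.63
B 180 -47 -0.56
B 180 -4.5 -1.51
R 0 55 0.8
R 0 -1 1.57
R 180 55 -2.34
R 180 -1 -1.57
```

View pics/k2.png

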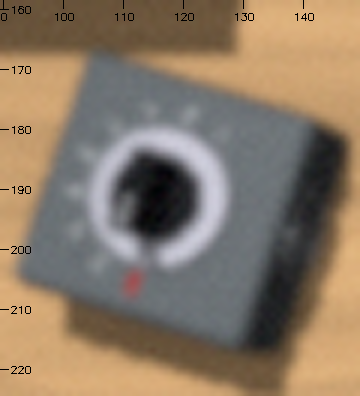

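The knob's end now cuts the ring near (114,201), towards the red mark at (112,206). I'll confirm from the side camera.

Run:
```python
from arm import *
import cv2
from crop import panel
from est import proj,world,camera_model
import json
s=read_camera("scene")[:,:,::-1];cv2.imwrite("pics/scene2_raw.png",s)
cv2.imwrite("pics/k3.png",np.hstack([panel(s,378,168,44,44,9),panel(cv2.imread("pics/top2_raw.png"),116,192,44,44,9)]))
f=json.load(open("poses.json"))["fan"]
for t in(0,.15,.3,1.19):
    p=[f[0],f[1],f[2]-t]
    L=[(-.021,0,.119),(.021,0,.119),(0,0,.119),(-.021,0,.089)]
    print(t,np.round(proj(world(p,L)),1).tolist(),np.round(proj(world(p,L),camera_model("scene")),1).tolist())
```

```text
0 [[110.2, 197.5], [115.1, 183.3], [112.7, 190.4], [113.7, 198.4]] [[375.4, 155.3], [381.9, 161.0], [378.6, 158.1], [374.2, 163.5]]
0.15 [[109.2, 197.1], [116.1, 183.7], [112.7, 190.4], [112.7, 198.0]] [[376.3, 155.2], [380.9, 161.1], [378.6, 158.1], [375.1, 163.4]]
0.3 [[108.3, 196.5], [117.0, 184.3], [112.7, 190.4], [111.8, 197.5]] [[377.3, 155.2], [379.9, 161.1], [378.6, 158.1], [376.1, 163.4]]
1.19 [[105.2, 191.0], [120.1, 189.8], [112.7, 190.4], [108.9, 192.1]] [[382.9, 156.3], [374.2, 160.0], [378.6, 158.1], [381.6, 164.5]]
```

View pics/k3.png

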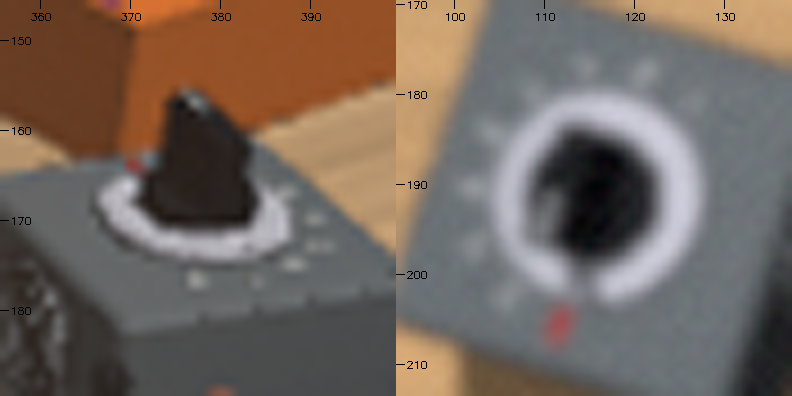

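Both views match zero: the pointer strip is on the line towards the red mark, and the stop torque was felt. Next is the yellow shoe.

```bash
cat > shoe.py <<'E'
from arm import *
C=dict(Y=([.4206,.1533],60.5,[.5952,.1804],-7.3,0),B=([.4108,-.1622],-47,[.5855,.0134],-5,180),R=([.4647,-.382],54,[.579,-.1524],-1,0))
OFF=.079; GZ=.042
def pick(c,ctr=None,yaw=None,z=0):
    p,a,_,_,h=C[c]; p=ctr or p; a=a if yaw is None else yaw
    q=down(np.radians(a+h)); ctrl.set_gripper(.068)
    ctrl.move_ptp(at(p,.13+z),q); hit=ctrl.servo_line(at(p,GZ+z),v=.12,threshold=15)
    ctrl.set_gripper(0,22); s=ctrl.get_state(); print("pick",hit,s["gripper_width"],s["grasp_force"],s["ee_pos"])
def place(c,dx=0,dy=0,dyaw=0):
    _,_,l,b,h=C[c]; b=np.radians(b+dyaw); cs,sn=np.cos(b),np.sin(b)
    t=np.array(l)+np.array([cs*dx-sn*(dy-OFF),sn*dx+cs*(dy-OFF)])
    s=ctrl.get_state()["ee_pos"]; ctrl.servo_line([s[0],s[1],.16],v=.2)
    ctrl.move_ptp(at(t,.15),down(b+np.radians(h)))
    print("held",ctrl.get_state()["gripper_width"])
    ctrl.servo_line(at(t,GZ+.012+.008),v=.15); ctrl.pause(.2)
    hit=ctrl.servo_line(at(t,GZ+.012-.003),v=.03,threshold=4)
    s=ctrl.get_state();print("down",hit,s["ee_pos"]-at(t,GZ+.012),s["contact_force"])
    ctrl.set_gripper(.054); ctrl.servo_line(at(t,.15),v=.2)
    print("t",ctrl.get_state()["time"])
E
python3 - <<'E'
from shoe import *
pick("Y");place("Y")
import cv2;cv2.imwrite("pics/top3_raw.png",read_camera("top")[:,:,::-1])
E
```

```text
pick False 0.03972569492679087 22.000271379947662 [0.42074768 0.15335862 0.04831031]
held 0.03986427176691756
down True [ 4.53215199e-04  5.30366388e-05 -1.76720957e-04] [ 1.72532324 -0.03304754  1.72666898]
t 19.2667
```

```bash
python3 - <<'E'
from shoe import *
import cv2
pick("B");place("B")
pick("R");place("R")
p=ctrl.get_state()["ee_pos"]; ctrl.move_ptp([.36,-.3,.25],down(0))
im=read_camera("top")[:,:,::-1];cv2.imwrite("pics/top4_raw.png",im)
s=read_camera("scene")[:,:,::-1];cv2.imwrite("pics/scene4_raw.png",s)
print(ctrl.get_state()["time"])
a=cv2.resize(im[145:215,170:360],(800,295),interpolation=cv2.INTER_CUBIC)
b=cv2.resize(s[170:290,170:390],(552,301),interpolation=cv2.INTER_CUBIC)
cv2.imwrite("pics/f4.png",np.vstack([a,np.pad(b,((0,0),(0,248),(0,0)))]))
import json
P=json.load(open("poses.json"))
from shoe import C,OFF
for c,(_,_,l,b,_) in C.items():
    b=np.radians(b);cs,sn=np.cos(b),np.sin(b)
    P[c+"L"]=[l[0]+cs*.028,l[1]+sn*.028,b]
    P[c+"R"]=[P[c+"L"][0]+sn*OFF,P[c+"L"][1]-cs*OFF,b]
json.dump(P,open("poses.json","w"))
E
sed -i 's/if k\[1\]=="L" else 0/ /' run2.py; python3 run2.py pics/top4_raw.png
```

```text
pick False 0.03995223413272007 21.92895859479904 [ 0.41094012 -0.16228685  0.04832192]
held 0.03998871663752544
down True [ 4.40853268e-04 -3.15347524e-05 -1.62036607e-04] [ 0.75661965 -0.53101871  0.51857446]
t 27.6
pick False 0.039837389935005664 21.844725608825684 [ 0.46480727 -0.38213767  0.04837294]
held 0.04003571238522066
down True [ 4.88962560e-04 -1.97648921e-04 -8.95216312e-05] [ 1.23946457 -1.48415789  1.90634752]
t 35.075
36.15
YL fit -7.3 hole -7.9 toe -9.2 len 0.0737 n 830 1197 1031 rim c [0.5892 0.1793] holec [0.5964 0.1804] fitc [0.5952 0.1804]
BL fit -5.0 hole -5.8 toe -7.0 len 0.0734 n 981 1696 1128 rim c [0.581  0.0135] holec [0.5876 0.0136] fitc [0.5855 0.0134]
RL fit -1.0 hole 0.8 toe -4.2 len 0.0738 n 806 1472 1160 rim c [ 0.5743 -0.1515] holec [ 0.5808 -0.1532] fitc [ 0.579  -0.1524]
YR fit -7.3 hole -6.5 toe -3.6 len 0.0751 n 777 1162 1070 rim c [0.5809 0.1017] holec [0.5881 0.1016] fitc [0.5852 0.102 ]
BR fit -5.0 hole -6.1 toe -2.2 len 0.0726 n 977 1789 1152 rim c [ 0.5736 -0.0643] holec [ 0.5793 -0.065 ] fitc [ 0.5786 -0.0653]
RR fit -1.0 hole 0.6 toe 0.7 len 0.073 n 911 1511 1122 rim c [ 0.5729 -0.2296] holec [ 0.5788 -0.2313] fitc [ 0.5776 -0.2314]
```

View pics/f4.png

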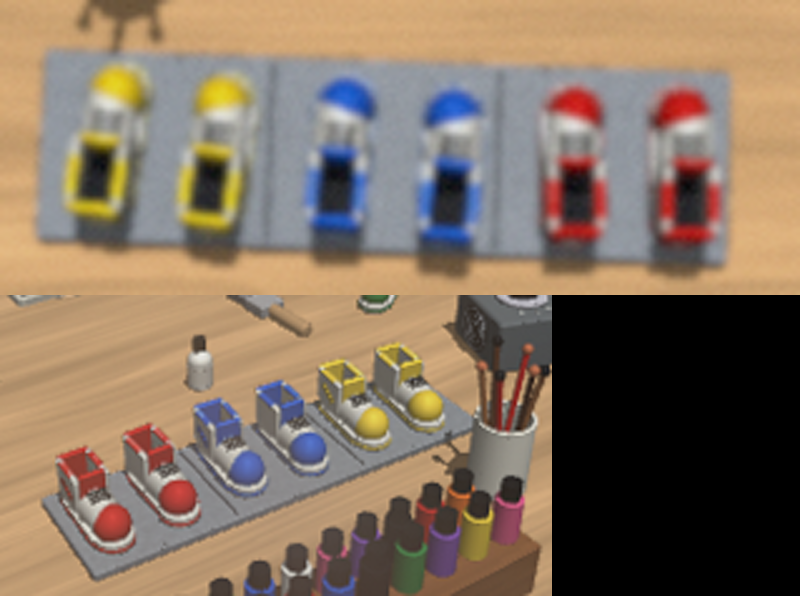

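The picture shows all three pairs upright, level and parallel on the board, with about a 32 mm gap between the soles. The measurements put each pair within about 1° in yaw and 1.5 mm of level, and the brush and white bottle look undisturbed.

```bash
python3 -c "
from station import ctrl
print(ctrl.job_done())"
```

```text
the job is handed in; nothing more can be done
None
```

I turned the timer back to its zero stop first, then set the red, yellow and blue right shoes down beside their mates (about 32 mm between soles, level to about 1.5 mm), and handed the job in after about 36 s of robot time.

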